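Pop a lens cap from the dispenser and trap it

TASK

Press the dispenser's metal key all the way down with one finger, so that the spring shoots the lowest cap out along the chute, and trap that cap on the chute with the other finger before it runs off the open end. Finish while still holding like this: the key fully down under one finger, and the cap at least halfway out of the magazine, lying flat and still on the chute against the other finger. Do not lift the cap, and leave the lens, the hood, the blower and the filter where they stand.

Things in the scene. Friction and masses are not known exactly. Their poses are not given: they have to be found in the camera images.
- dispenser: Grey plastic push dispenser, fixed. Origin: underside, below the middle of the magazine, z up. Caps leave along its -x on a level chute: floor 20 mm above the shelf, centre line y = 0, 54 mm between its walls (4 mm thick, tops 34 mm up), open end at x = -95 mm. Magazine of four posts, x within 27 mm, 82 mm tall; its three upper caps are fixed. Nothing overhangs at x below -28 mm.
- cap: Lowest cap: loose black plastic disc, 50 mm across, 14 mm thick, about 25 g. Origin: centre of its underside. Starts on the chute floor in the magazine, at the dispenser's x = y = 0, held by a gate (a tooth of the key, 10 mm above the floor). Let go, it shoots along the dispenser's -x and off the open end, unless a fingertip lower than its top stands in the chute.
- key (a joint): Press of the key, m: 0 up, 0.014 fully down (end stop). Sprung, it comes back up when let go: 1.4 N to start, 4 N at the bottom. The gate sinks with it and lets the cap go at about 10 mm.
- key_top (a point): Centre of the key's flat top, a bare metal plate 60 mm (dispenser x) by 40 mm (dispenser y), at dispenser x = -80, y = +65 mm: 65 mm beside the chute's centre line. Top 37 mm above the shelf when up, 23 mm when down, 3 mm above the chute floor. With upright fingers 65 mm apart (centres) across the chute, one presses the key as the other sinks into the chute.
- chute (a point): Point on the chute floor, on its centre line, level with the key's centre (dispenser x = -80 mm, y = 0, 20 mm above the shelf). Axes as the dispenser's. A finger standing here stops the cap some 40 to 50 mm out.
- follower (a joint): Spring slide behind the cap, m: 0 at the start, grows as it drives the cap out, up to 0.105. It pushes 1.2 N at first, 0.8 N at the end, all along the chute, at about 0.3 m/s, so a trapped cap stays pressed against the finger.
- lens: Silver metal lens standing upright, 66 mm across, 68 mm tall. Origin: centre of its underside. Leave alone.
- hood: Hard silicone lens hood, a dark ring 68 mm across, 42 mm tall. Origin: centre of its underside. Leave alone.
- blower: Orange blower bulb standing nozzle up, 56 mm across, 77 mm tall. Origin: centre of its underside. Leave alone.
- filter: Square glass filter in a black plastic frame, 86 mm square, 7 mm thick, lying flat beyond the chute's open end. Origin: centre of its underside. Leave alone.

How it is judged:
By the outcome, as a careful person would: the job done as asked, in the order asked, and still so for the second after the job is handed in, while the arm keeps its last pose, push and grip.
It also fails if it takes over 29 s, if anything falls off the work surface, if the arm or the gripper's body presses on something with over 40 N, if the wrist force passes 120 N, or if a joint passes its speed limit or range.

ROBOT

A 6-joint arm with a two-finger parallel gripper is mounted at the origin on the work surface. World frame = base frame: x ahead of the robot, y to its left, z up, the work surface at z = 0. Lengths are in mm, angles in degrees, forces in N, time in s.
With the tool pointing down it reaches from about 375 to 900 mm from the base axis. Payload 3.1 kg.
Tool frame: the origin (TCP) lies midway between the tips of the shut fingers; the grasp point (between the pads) lies 19 mm behind it; z points along the fingers, y is the line along which they close (so a half turn about z gives the same grasp; the last joint's range is limited). The gripper opens to 85 mm and grips with 20 to 120 N. Pads are 22 mm wide; open, the fingers measure 114 mm over their backs; the gripper's body (76 mm by 85 mm) begins 54 mm behind the grasp point. The pads swing forward as they close: fully open they stand 13 mm farther back than shut.
Start: joints at [-87.004, 30.224, 82.088, -0, 67.689, -10.227], TCP at [142.998, -608.398, 192.01] pointing down, gripper open.
Joint ranges: [-176.69, 176.69], [-43.24, 126.21], [12.49, 139.97], [-82, 262], [0, 151.66], [-163.58, 163.58]. Speed limits (degrees/s): [159.86, 159.86, 180, 180, 180, 180].

INTERFACE

Orientations are given as [roll, pitch, yaw] about the fixed x, y, z axes, in that order (R = Rz(yaw) Ry(pitch) Rx(roll)).
In Python, from cell import ctrl, eyes gives the robot as it stands.
- The arm moves only by the tool servo_tool, never from a script. Its argument "targets" is a list of rows, each an object of numbers: "gripper": the opening, from 0 (shut) to 1 (fully open); "dx", "dy", "dz": the shift along the tool's x, y, z in cm; "wx", "wy", "wz": the turn, a rotation vector about the tool's x, y, z in degrees. A call has 1 to 8 rows; each row is the pose to reach, as a shift and turn from the pose commanded when the call began, along the tool's axes at that moment; what a row does not reach only later rows make up. A row lasts 1/10 s, in which the tool goes at most 50 mm and 8.59 degrees, less where a joint would pass 70% of its speed; a pose out of reach is approached as far as the arm can. A call with a gripper value outside its range is refused whole. The fingers move at their own pace and stop on an object; "squeeze" is the grip in N (left out, the last holds). Time passes only in rows, so rows that repeat a pose let the fingers close. It gives the time, the measured TCP pose, the force, the opening and the grip force at its end, in the units of the state.
- ctrl.get_obs(): the state, without advancing time (a new reading comes with each control period).
- eyes.camera(name): name is "scene" or "side" or "wrist"; returns a dict with "img" (400x640x3 uint8, red, green, blue), "mtx" (3x3 intrinsics, pixels), "cam_to_world" (4x4, takes a point from camera to world coordinates). Camera axes: x right, y down, z forward; pixel columns grow to the right and rows downward; lengths in mm; the calibration is good to about 2 mm. A picture is of the moment at which its call begins. There is no depth.
- ctrl.sign_off(): hands the job in; it is judged then, once.
Trained networks look in a picture, given as the dict that the camera call returned (one of the last four; its "shot" number tells which), for a name from the list of things; names that differ only in an ending like _2 or _b are one class to them, and where a whole thing is asked for, a point or a joint stands for the part that bears it (a point fixed in the world has none). Each returns a list of dicts, best first, with "p" (0 to 1); they miss things now and then, are a little off and sometimes report something else, mostly with a low value. They report only what shows in the picture. A call takes as long as a camera call.
- eyes.trace(picture, thing): "region" (400x640 bool, what is visible of it).
- eyes.landmark_of(picture, thing): "xyz" ([x, y, z] in mm, in the coordinates of the camera as it stood for that picture, good to about 4 mm: a listed point, or the origin of a listed thing).
The state is a dict: "time": time; "joint_positions": joint angles; "dq": joint speeds; "joint_torque": joint torques, N m; "tool_pos": TCP position; "ee_rot": TCP orientation; "wrist_force": force on the tool from outside, world axes, zero at the start; "ft_torque": the same for the moment, N m; "finger_gap": opening from 0.0 (shut) to 1.0 (fully open); "gripper_force": force on a finger pad.
Only numpy, scipy, OpenCV 4.12 (cv2) and the standard library are available. Lean on these libraries where they do the work, as an engineer would, in place of code of your own. Each camera call takes 0.05 s, during which the arm holds its last target. There are 200 camera calls.

## Working session

There is one attempt and no reset: what is moved stays moved. The work goes in short steps, Python scripts to look and compute and a tool call to move; the robot and the scene stay as the last step left them, time stands still between calls to the robot, and variables do not carry over. Pictures are saved under pics/ and viewed, at most 10 in all, crops included, and the job is handed in when it is done.

Besides the shell and the picture viewer there is one more tool, called as name(argument=value, ...), one argument or row to a line, values as JSON. servo_tool: Moves the arm, as the interface text tells. Its arguments: {"type":"object","properties":{"targets":{"type":"array","items":{"type":"object","properties":{"gripper":{"type":"number"},"dx":{"type":"number"},"dy":{"type":"number"},"dz":{"type":"number"},"wx":{"type":"number"},"wy":{"type":"number"},"wz":{"type":"number"}}}},"squeeze":{"type":"number"}},"required":["targets"]}

```bash
mkdir -p pics
cat > h.py <<'E'
import numpy as np, cv2
from cell import ctrl, eyes
from scipy.spatial.transform import Rotation as R
def shot(n): return eyes.camera(n)
def world(p,xyz):
    T=np.array(p["cam_to_world"]); return T[:3,:3]@np.array(xyz)+T[:3,3]
def lm(p,t):
    r=eyes.landmark_of(p,t); return [(round(float(d["p"]),2),world(p,d["xyz"]).round(1).tolist()) for d in r[:2]]
def proj(p,w):
    T=np.linalg.inv(np.array(p["cam_to_world"])); c=T[:3,:3]@np.array(w,float)+T[:3,3]; u=np.array(p["mtx"])@c; return u[:2]/u[2]
E
python3 - <<'E'
from h import *
o=ctrl.get_obs(); print({k:np.round(v,2).tolist() for k,v in o.items() if k in("time","tool_pos","ee_rot","finger_gap","wrist_force")})
ims=[]
for n in("scene","side","wrist"):
    p=shot(n); cv2.imwrite(f"pics/{n}0.png",p["img"][:,:,::-1])
    print(n,np.array(p["cam_to_world"]).round(2).tolist())
    for t in("dispenser","cap","key_top","chute","lens","hood","blower","filter"): print(t,lm(p,t))
E
```

```text
{'time': 0.0, 'tool_pos': [142.96, -607.62, 191.04], 'ee_rot': [-179.88, -0.02, 13.22], 'wrist_force': [0.17, 0.23, 0.52], 'finger_gap': 1.0}
scene [[0.66, 0.48, -0.58, 1085.42], [0.75, -0.43, 0.5, -362.61], [-0.01, -0.76, -0.64, 566.43], [0.0, 0.0, 0.0, 1.0]]
dispenser [(0.88, [562.2, 104.2, 4.0])]
cap [(0.51, [561.9, 100.8, 20.3])]
key_top [(0.77, [507.6, 15.4, 35.6])]
chute [(0.79, [568.8, 21.8, 18.9]), (0.21, [505.6, 12.7, 37.0])]
lens [(0.58, [676.5, 27.7, 2.7])]
hood [(0.59, [415.9, 112.4, 2.0])]
blower [(0.89, [663.9, 161.3, -0.6])]
filter []
side [[0.98, -0.16, 0.13, 481.09], [-0.21, -0.72, 0.66, -548.66], [-0.02, -0.67, -0.74, 704.83], [0.0, 0.0, 0.0, 1.0]]
dispenser [(0.93, [559.3, 105.9, 0.6])]
cap [(0.59, [563.0, 99.1, 20.2])]
key_top [(0.61, [511.5, 14.8, 39.0])]
chute [(0.8, [569.9, 22.4, 23.8])]
lens [(0.96, [676.0, 32.4, -3.7])]
hood [(0.59, [425.3, 107.0, 4.1])]
blower [(0.62, [666.2, 165.0, 0.0])]
filter [(0.89, [558.3, -107.5, 0.6])]
wrist [[0.23, -0.92, -0.31, 221.8], [-0.97, -0.22, -0.07, -591.23], [-0.0, 0.32, -0.95, 374.62], [0.0, 0.0, 0.0, 1.0]]
dispenser []
cap []
key_top []
chute []
lens []
hood []
blower []
filter []
```

View pics/scene0.png

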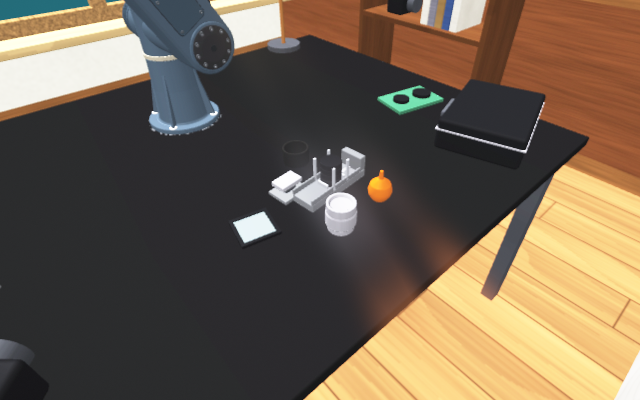

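View pics/side0.png

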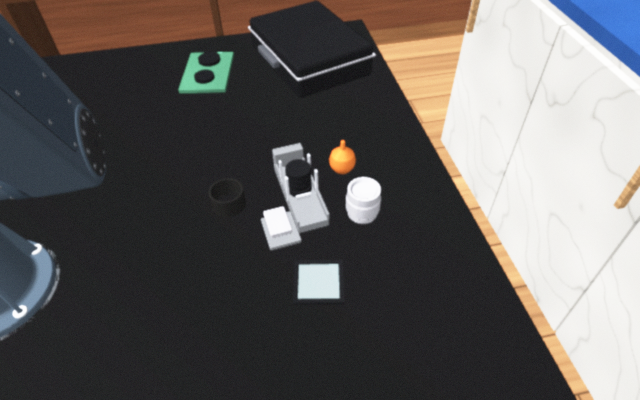

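The side view shows the grey chute (tray from ~(300,185) to (310,220)), the white key plate at (278,222), the lens at (363,200), the hood at (227,195), the blower at (342,158) and the filter at (319,281). This agrees with the networks. The chute point is about (569,22), the key about (510,15), and the dispenser yaw about 96°, so I'm moving above the midpoint (539,18).

servo_tool(
  targets=[
    {"dx": 3.3,"dy": -3.25,"wz": -5.2,"gripper": 0.6},
    {"dx": 6.6,"dy": -6.5,"wz": -10.4,"gripper": 0.6},
    {"dx": 9.9,"dy": -9.75,"wz": -15.6,"gripper": 0.6},
    {"dx": 13.2,"dy": -13,"wz": -20.8,"gripper": 0.6},
    {"dx": 16.5,"dy": -16.25,"wz": -26,"gripper": 0.6},
    {"dx": 19.8,"dy": -19.5,"wz": -31.2,"gripper": 0.6},
    {"dx": 23.1,"dy": -22.75,"wz": -36.4,"gripper": 0.6},
    {"dx": 26.4,"dy": -26,"wz": -41.6,"gripper": 0.6},
  ],
)

```text
$.targets[0]: bad value
```

servo_tool(
  targets=[
    {"dx": 3.3,"dy": -3.25,"dz": 0,"wx": 0,"wy": 0,"wz": -5.2,"gripper": 0.6},
    {"dx": 6.6,"dy": -6.5,"dz": 0,"wx": 0,"wy": 0,"wz": -10.4,"gripper": 0.6},
    {"dx": 9.9,"dy": -9.75,"dz": 0,"wx": 0,"wy": 0,"wz": -15.6,"gripper": 0.6},
    {"dx": 13.2,"dy": -13,"dz": 0,"wx": 0,"wy": 0,"wz": -20.8,"gripper": 0.6},
    {"dx": 16.5,"dy": -16.25,"dz": 0,"wx": 0,"wy": 0,"wz": -26,"gripper": 0.6},
    {"dx": 19.8,"dy": -19.5,"dz": 0,"wx": 0,"wy": 0,"wz": -31.2,"gripper": 0.6},
    {"dx": 23.1,"dy": -22.75,"dz": 0,"wx": 0,"wy": 0,"wz": -36.4,"gripper": 0.6},
    {"dx": 26.4,"dy": -26,"dz": 0,"wx": 0,"wy": 0,"wz": -41.6,"gripper": 0.6},
  ],
)

```text
time: 2.15
tool_pos: [341.3, -293.5, 192.3]
ee_rot: [179.9, 0.0, 55.0]
wrist_force: [0.4, -0.0, -0.5]
finger_gap: 0.606
gripper_force: 0.0
```

servo_tool(
  targets=[
    {"dx": 4.6,"dy": -0.22,"dz": 0,"wx": 0,"wy": 0,"wz": -5.1,"gripper": 0.6},
    {"dx": 9.2,"dy": -0.45,"dz": 0,"wx": 0,"wy": 0,"wz": -10.2,"gripper": 0.6},
    {"dx": 13.8,"dy": -0.7,"dz": 0,"wx": 0,"wy": 0,"wz": -15.4,"gripper": 0.6},
    {"dx": 18.4,"dy": -0.9,"dz": 0,"wx": 0,"wy": 0,"wz": -20.5,"gripper": 0.6},
    {"dx": 23,"dy": -1.1,"dz": 0,"wx": 0,"wy": 0,"wz": -25.7,"gripper": 0.6},
    {"dx": 27.7,"dy": -1.35,"dz": 0,"wx": 0,"wy": 0,"wz": -30.8,"gripper": 0.6},
    {"dx": 32.3,"dy": -1.6,"dz": 0,"wx": 0,"wy": 0,"wz": -36,"gripper": 0.6},
    {"dx": 36.9,"dy": -1.8,"dz": 0,"wx": 0,"wy": 0,"wz": -41.1,"gripper": 0.6},
  ],
)

```text
time: 2.95
tool_pos: [539.3, 19.0, 192.3]
ee_rot: [180.0, 0.0, 96.2]
wrist_force: [1.1, -0.8, -0.7]
finger_gap: 0.597
gripper_force: 0.0
```

Run:
```python
from h import *
o=ctrl.get_obs(); print(o["time"],np.round(o["tool_pos"],1),np.round(o["ee_rot"],1),o["finger_gap"],o["wrist_force"])
p=shot("wrist"); cv2.imwrite("pics/w1.png",p["img"][:,:,::-1])
for t in("dispenser","cap","key_top","chute","lens"): print(t,lm(p,t))
for q in ("scene","side"):
    p=shot(q)
    print(q,[lm(p,t) for t in("dispenser","key_top","chute")])
```

```text
2.95 [539.3  19.  192.3] [180.    0.   96.2] 0.5968624765109098 [ 1.09778265 -0.83398615 -0.65902703]
dispenser [(0.97, [565.9, 105.6, -1.8])]
cap []
key_top [(0.76, [507.8, 13.4, 33.8]), (0.59, [675.7, 31.1, 0.7])]
chute [(0.95, [571.6, 19.9, 18.5])]
lens [(0.69, [673.3, 29.1, 2.2])]
scene [[(0.88, [563.5, 104.5, 1.0]), (0.63, [420.0, 109.5, -1.9])], [(0.65, [505.3, 13.1, 40.8])], [(0.63, [572.1, 23.0, 21.0])]]
side [[(0.9, [562.9, 102.4, -1.4])], [(0.75, [506.1, 13.1, 38.7])], [(0.67, [565.3, 105.2, 0.7])]]
```

View pics/w1.png

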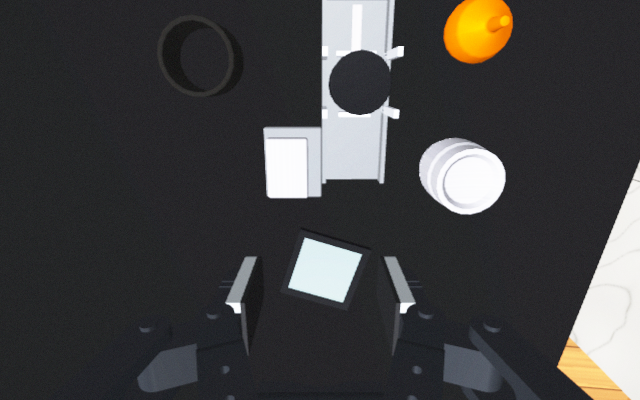

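The wrist view shows the key plate at columns 268–308, rows 138–197, the chute mouth at row ~181 (walls near columns 325 and 381), and the cap stack at (360,82). The fingertips, seen in front, are at columns ~245 and ~400. I'll check the pose against the pixels.

Run:
```python
from h import *
from scipy.optimize import least_squares
p=shot("wrist")
# threshold key white plate corners
g=cv2.cvtColor(p["img"],cv2.COLOR_RGB2GRAY)
m=np.zeros_like(g); m[120:210,255:318]=(g[120:210,255:318]>225)*255
c=max(cv2.findContours(m,cv2.RETR_EXTERNAL,cv2.CHAIN_APPROX_NONE)[0],key=cv2.contourArea)
box=cv2.boxPoints(cv2.minAreaRect(c)); print(box.round(1).tolist(),cv2.contourArea(c))
pix=np.array(sorted(box.tolist(),key=lambda b:(b[1]>168,b[0])))
D=np.array([[-50,85,37],[-50,45,37],[-110,85,37],[-110,45,37.]])
pix=np.vstack([pix,[325.5,181],[381,181]]); D=np.vstack([D,[-95,27,34],[-95,-27,34]])
def W(v): 
    a=np.radians(v[2]);x,y,z=D.T
    return np.c_[v[0]+x*np.cos(a)-y*np.sin(a),v[1]+x*np.sin(a)+y*np.cos(a),z]
f=lambda v:(np.array([proj(p,w) for w in W(v)])-pix).ravel()
s=least_squares(f,[563,104,96],loss="soft_l1"); print(s.x.round(1),f(s.x).round(1))
a=np.radians(s.x[2]);Rm=np.array([[np.cos(a),-np.sin(a)],[np.sin(a),np.cos(a)]])
for q in((-80,65),(-80,0),(-80,32.5)): print(q,(s.x[:2]+Rm@q).round(1))
```

```text
[[265.8999938964844, 137.0], [307.0, 136.3000030517578], [308.0, 194.89999389648438], [267.0, 195.60000610351562]] 2255.5
[562.4 101.9  95.8] [-0.5 -1.   0.4 -0.2  1.2  0.4 -0.1  1.2  0.3 -0.1 -1.4 -0. ]
(-80, 65) [505.8  15.8]
(-80, 0) [570.5  22.3]
(-80, 32.5) [538.1  19.1]
```

servo_tool(
  targets=[
    {"dx": 0,"dy": -0.1,"dz": 4,"wx": 0,"wy": 0,"wz": 0.3,"gripper": 0.6},
    {"dx": 0,"dy": -0.1,"dz": 8,"wx": 0,"wy": 0,"wz": 0.3,"gripper": 0.6},
    {"dx": 0,"dy": -0.1,"dz": 11.5,"wx": 0,"wy": 0,"wz": 0.3,"gripper": 0.6},
    {"dx": 0,"dy": -0.1,"dz": 14,"wx": 0,"wy": 0,"wz": 0.3,"gripper": 0.6},
    {"dx": 0,"dy": -0.1,"dz": 14.7,"wx": 0,"wy": 0,"wz": 0.3,"gripper": 0.6},
    {"dx": 0,"dy": -0.1,"dz": 14.7,"wx": 0,"wy": 0,"wz": 0.3,"gripper": 0.6},
  ],
)

```text
time: 4.3
tool_pos: [536.9, 17.0, 44.2]
ee_rot: [-179.9, -0.0, 95.6]
wrist_force: [-0.4, -0.5, 0.6]
finger_gap: 0.6
gripper_force: 0.0
```

Run:
```python
from h import *
ims=[]
for n,(r,c) in {"side":((140,260),(210,400)),"scene":((120,240),(230,420)),"wrist":((0,400),(0,640))}.items():
    p=shot(n); ims.append(cv2.resize(p["img"][r[0]:r[1],c[0]:c[1],::-1],(400,256),interpolation=cv2.INTER_CUBIC))
ims.append(np.zeros_like(ims[0]))
cv2.imwrite("pics/m1.png",np.vstack([np.hstack(ims[:2]),np.hstack(ims[2:])]))
```

```text
(no output)
```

View pics/m1.png

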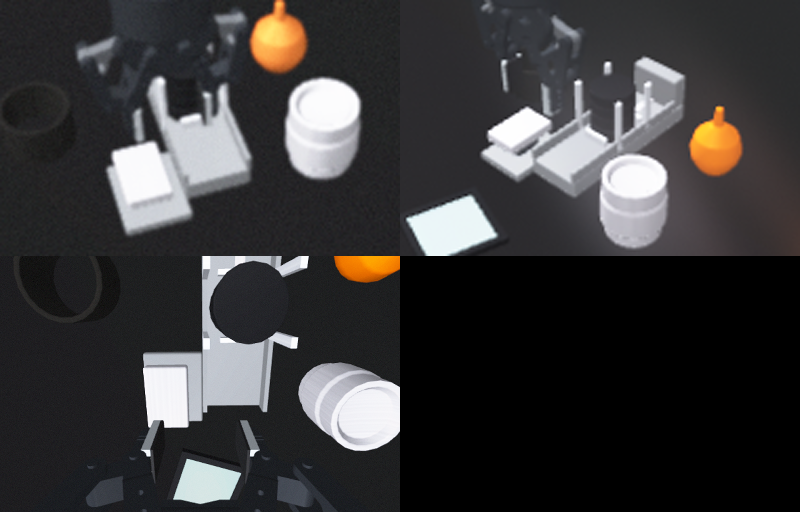

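The fingertips are above the scene, but their place relative to the key is hard to read from these crops. I'll overlay where the tips and the key should project.

Run:
```python
from h import *
o=ctrl.get_obs(); print(o["time"],np.round(o["tool_pos"],1),np.round(o["ee_rot"],1))
Rt=R.from_euler("xyz",o["ee_rot"],degrees=True).as_matrix(); t=np.array(o["tool_pos"])
a=np.radians(95.8);Rd=np.array([[np.cos(a),-np.sin(a),0],[np.sin(a),np.cos(a),0],[0,0,1]]);d=np.array([562.4,101.9,0])
ims=[]
for n,(r,c) in {"side":((140,260),(210,400)),"wrist":((150,400),(120,520))}.items():
    p=shot(n); im=cv2.resize(p["img"][r[0]:r[1],c[0]:c[1],::-1],None,fx=4 if n=="side" else 2,fy=4 if n=="side" else 2,interpolation=cv2.INTER_CUBIC).copy()
    k=4 if n=="side" else 2
    def dot(w,col):
        u=((proj(p,w)-[c[0],r[0]])*k).round().astype(int); cv2.circle(im,tuple(int(v) for v in u),3,col,-1)
    for s in(-1,1):
        for x in(-11,11):
            for y in (25.5,40): dot(t+Rt@[x,s*y,-5],(0,0,255))
    for x in(-110,-50):
        for y in(45,85): dot(d+Rd@[x,y,37],(0,255,0))
        
    for y in(-27,27): dot(d+Rd@[-95,y,20],(255,255,0))
    cv2.imwrite(f"pics/o_{n}.png",im)
```

```text
4.45 [538.7  16.7  46.4] [179.8   0.   95.6]
```

View pics/o_side.png

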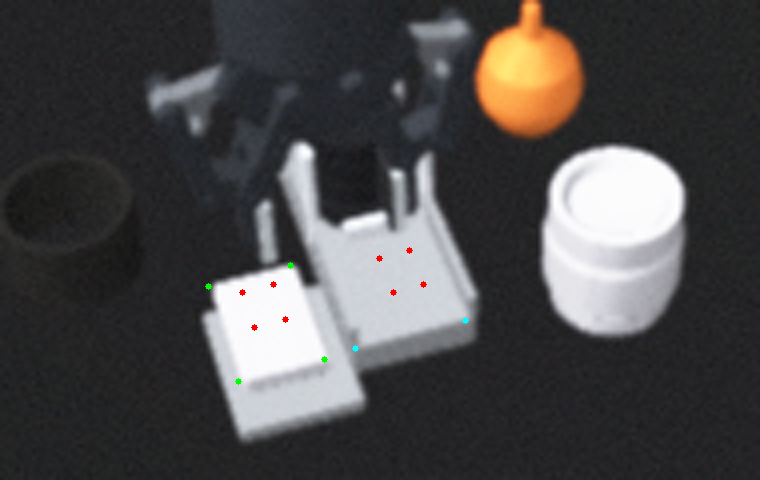

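View pics/o_wrist.png

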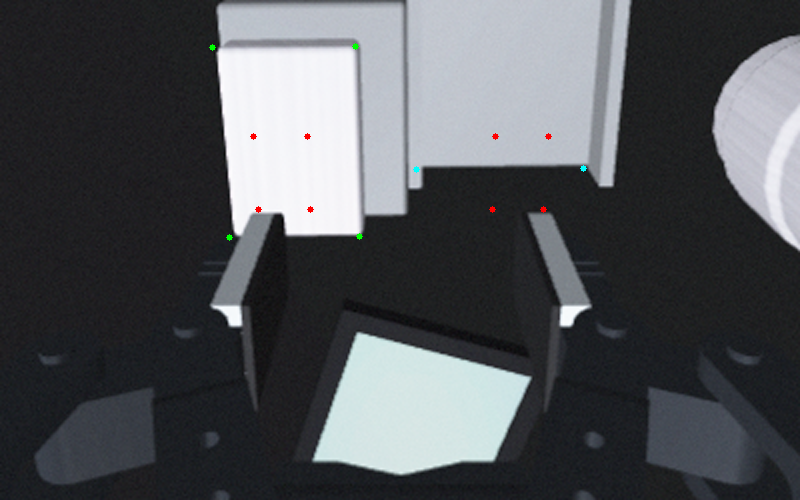

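The red predicted tip corners don't match the visible fingers. In the side view the left tip is at zoomed (265,262), against about row 310 predicted, so the real tips seem to be higher. I'll triangulate both tips.

Run:
```python
from h import *
o=ctrl.get_obs(); t=np.array(o["tool_pos"]); Rt=R.from_euler("xyz",o["ee_rot"],degrees=True).as_matrix()
P={}
def ray(p,u):
    T=np.array(p["cam_to_world"]); v=T[:3,:3]@np.linalg.solve(np.array(p["mtx"]),[*u,1]); return T[:3,3],v/np.linalg.norm(v)
ps={n:shot(n) for n in("wrist","side","scene")}
print(o["time"],t.round(1),[world(ps["wrist"],[0,0,0]).round(1)])
def tri(l):
    A=np.zeros((3,3));b=np.zeros(3)
    for n,u in l:
        c,v=ray(ps[n],u);M=np.eye(3)-np.outer(v,v);A+=M;b+=M@c
    x=np.linalg.solve(A,b); return x.round(1),(Rt.T@(x-t)).round(1),[(proj(ps[n],x)-u).round(1) for n,u in l]
print("left",tri([("wrist",(255,256.5)),("side",(276.2,205.5))]))
# where rays hit for given tool x of front edge
for u in((255,256.5),(120+537/2,256.5)):
    c,v=ray(ps["wrist"],u)
    for z in(40,60,80,100): 
        q=c+v*(z-c[2])/v[2]; print(z,(Rt.T@(q-t)).round(1))
im=cv2.resize(ps["scene"]["img"][115:225,265:395,::-1],None,fx=6,fy=5.4,interpolation=cv2.INTER_CUBIC)
for s in(-1,1):
    for x in(-11,11):
        for y in(25.5,40):
            u=(proj(ps["scene"],t+Rt@[x,s*y,-5])-[265,115])*[6,5.4]; cv2.circle(im,tuple(int(v) for v in u),3,(0,0,255),-1)
cv2.imwrite("pics/o_scene.png",im)
```

```text
4.55 [538.6  16.8  46.5] [array([529.9,  96.3, 229. ])]
left (array([508.3,  15.3,  78.4]), array([  1.5, -30.2, -32. ]), [array([2.1, 0.4]), array([-0.6,  0. ])])
40 [-18.2 -39.1   6.4]
60 [ -7.8 -35.  -13.6]
80 [  2.5 -30.9 -33.6]
100 [ 12.9 -26.8 -53.6]
40 [-18.3  40.8   6.6]
60 [ -7.9  36.5 -13.4]
80 [  2.5  32.1 -33.4]
100 [ 12.8  27.8 -53.4]
```

View pics/o_scene.png

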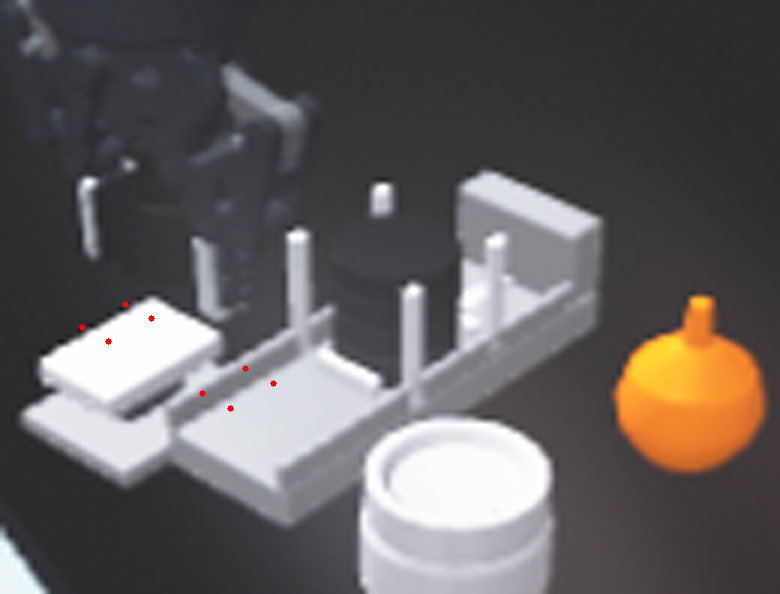

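In the scene view the light back edges of the pads end at zoomed (93,257) and (213,318), well above the predicted tips. I'll triangulate these back edges from scene and side, and take the front edges from the wrist view.

```bash
cat >> h.py <<'E'
def ray(p,u):
    T=np.array(p["cam_to_world"]); v=T[:3,:3]@np.linalg.solve(np.array(p["mtx"]),[*u,1]); return T[:3,3],v/np.linalg.norm(v)
def tri(l):
    A=np.zeros((3,3));b=np.zeros(3)
    for p,u in l:
        c,v=ray(p,u);M=np.eye(3)-np.outer(v,v);A+=M;b+=M@c
    x=np.linalg.solve(A,b); return x.round(1),[(proj(p,x)-u).round(1).tolist() for p,u in l]
E
python3 - <<'E'
from h import *
o=ctrl.get_obs(); t=np.array(o["tool_pos"]); Rt=R.from_euler("xyz",o["ee_rot"],degrees=True).as_matrix()
ps={n:shot(n) for n in("side","scene")}
S,C=ps["side"],ps["scene"]
for a,b in(((276.5,205.5),(265+93/6,115+257/5.4)),((309.7,197.3),(265+213/6,115+318/5.4))):
    x,e=tri([(S,a),(C,b)]); print(x,(Rt.T@(x-t)).round(1),e)
for n,b in(("key",[(278.3-0,0)]),):
    pass
# check the camera calibration vs. known dispenser: key plate near-corner
E
```

```text
[509.2   4.2  90.9] [ -9.8 -29.8 -45. ] [[-0.0, -0.2], [-0.1, 0.1]]
[569.7  11.8  89.7] [ -8.2  31.1 -43.7] [[-0.1, -0.3], [-0.1, 0.2]]
```

Both views agree that the real fingertips are about 44 mm above the reported TCP. They are at z ≈ 90, centred near (508,14) and (569,22), so the lateral alignment is good. I'll descend in guarded steps and watch the force.

servo_tool(
  targets=[
    {"dx": 0,"dy": 0,"dz": 0.5,"wx": 0,"wy": 0,"wz": 0,"gripper": 0.6},
    {"dx": 0,"dy": 0,"dz": 1.0,"wx": 0,"wy": 0,"wz": 0,"gripper": 0.6},
    {"dx": 0,"dy": 0,"dz": 1.5,"wx": 0,"wy": 0,"wz": 0,"gripper": 0.6},
    {"dx": 0,"dy": 0,"dz": 1.5,"wx": 0,"wy": 0,"wz": 0,"gripper": 0.6},
  ],
)

```text
time: 5.2
tool_pos: [536.6, 17.1, 29.0]
ee_rot: [-179.9, -0.0, 95.6]
wrist_force: [-0.7, 0.0, -0.3]
finger_gap: 0.597
gripper_force: 0.0
```

Run:
```python
from h import *
o=ctrl.get_obs(); print(o["time"],np.round(o["tool_pos"],1),np.round(o["wrist_force"],2),np.round(o["joint_positions"],2))
p=shot("scene"); cv2.imwrite("pics/s2.png",cv2.resize(p["img"][115:225,265:395,::-1],None,fx=6,fy=5.4,interpolation=cv2.INTER_CUBIC))
```

```text
5.2 [536.6  17.1  29. ] [-0.69  0.04 -0.28] [-10.11  37.9  102.04   0.    40.19 -15.73]
```

View pics/s2.png

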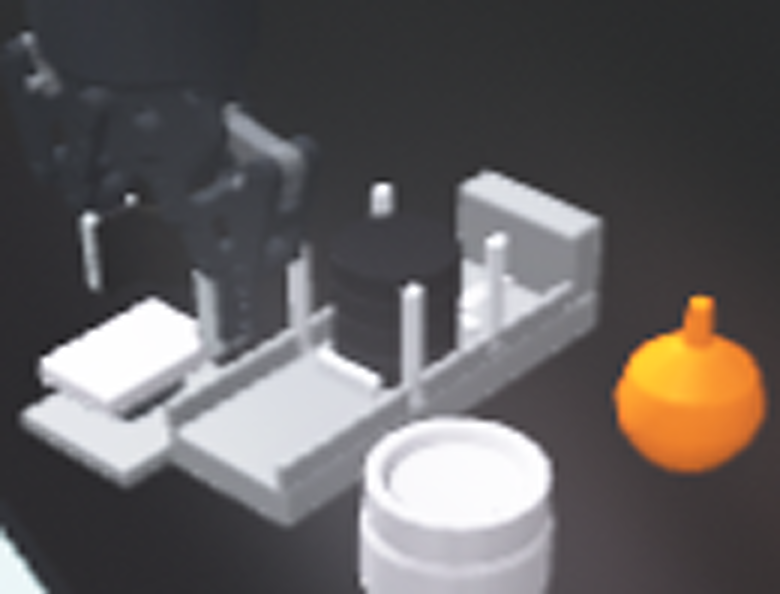

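Still no contact. The tips at zoomed (95,288) and (213,350) hang visibly above the key and the chute, and the key is still up. Continuing guarded.

servo_tool(
  targets=[
    {"dx": 0,"dy": 0,"dz": 0.4,"wx": 0,"wy": 0,"wz": 0,"gripper": 0.6},
    {"dx": 0,"dy": 0,"dz": 0.8,"wx": 0,"wy": 0,"wz": 0,"gripper": 0.6},
    {"dx": 0,"dy": 0,"dz": 0.8,"wx": 0,"wy": 0,"wz": 0,"gripper": 0.6},
  ],
)

```text
time: 5.55
tool_pos: [537.0, 17.0, 21.5]
ee_rot: [-179.9, -0.0, 95.6]
wrist_force: [-1.0, -0.5, 0.2]
finger_gap: 0.597
gripper_force: 0.0
```

Run:
```python
from h import *
f=[]
for i in range(4):
    p=shot("side" if i%2 else "scene"); o=ctrl.get_obs(); f.append(np.r_[o["tool_pos"],o["wrist_force"]])
    cv2.imwrite(f"pics/t{i}.png",p["img"][:,:,::-1])
print(o["time"],np.round(f,1).tolist())
a=cv2.imread("pics/t1.png")[170:260,240:340]; b=cv2.imread("pics/t0.png")[115:225,265:395]
cv2.imwrite("pics/m2.png",np.hstack([cv2.resize(a,(400,360),interpolation=2),cv2.resize(b,(400,360),interpolation=2)]))
```

```text
5.75 [[537.1, 17.0, 21.7, 0.4, -0.4, -0.5], [537.3, 17.0, 21.8, -0.3, 0.3, 1.0], [537.4, 17.0, 22.0, -0.0, 0.6, 0.1], [537.5, 17.0, 22.1, 0.6, -0.6, 0.3]]
```

View pics/m2.png

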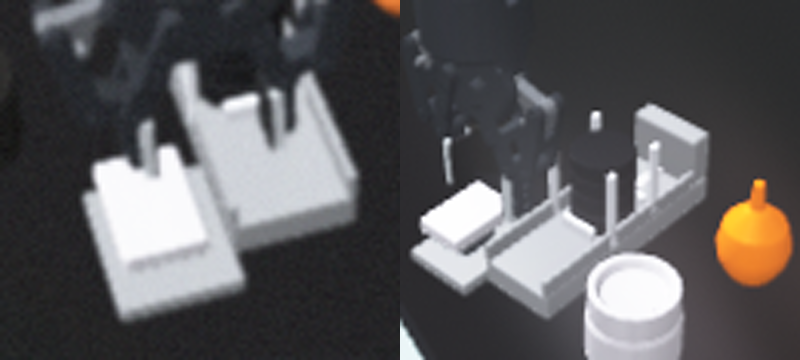

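Now it's clear. In the side view (left) the left tip is above the key's far half at (148,175), and the right tip is above the chute floor at (275,148). Force is still zero. I'll re-triangulate and express the tips in the dispenser frame.

Run:
```python
from h import *
S,C=shot("side"),shot("scene"); t=np.array(ctrl.get_obs()["tool_pos"])
a=np.radians(95.8);Rd=np.array([[np.cos(a),-np.sin(a),0],[np.sin(a),np.cos(a),0],[0,0,1]]);d=np.array([562.4,101.9,0])
for s,c in(((277,213.75),(280.6,170.6)),((308.75,207),(300.1,182.8))):
    x,e=tri([(S,s),(C,c)]); print(x,"disp",(Rd.T@(x-d)).round(1),e)
print(t.round(1),(Rd.T@(t-d)).round(1))
# key near edge check, side view corners of key top in zoom: (94,163),(178,148),(210,245),(130,265)
for u in((94,163),(178,148),(210,245),(130,265)):
    c,v=ray(S,(240+u[0]/4,170+u[1]/4)); q=c+v*(37-c[2])/v[2]; print((Rd.T@(q-d)).round(1))
```

```text
[508.2   3.1  69.6] disp [-92.8  63.9  69.6] [[0.0, 0.0], [0.0, -0.0]]
[567.   11.2  64.7] disp [-90.7   4.6  64.7] [[-0.1, -0.2], [-0.1, 0.2]]
[537.5  17.   22.2] [-82.   33.3  22.2]
[-49.3  81.9  37. ]
[-52.9  42.   37. ]
[-114.1   43.3   37. ]
[-113.7   80.4   37. ]
```

Tip centres are at dispenser x ≈ -82, y ≈ +64 and +4, on the key and in the chute. They are about 45 mm above the reported TCP, so the key should be met near TCP z ≈ -8. Going most of the way.

servo_tool(
  targets=[
    {"dx": 0,"dy": 0.1,"dz": 0.7,"wx": 0,"wy": 0,"wz": 0,"gripper": 0.6},
    {"dx": 0,"dy": 0.1,"dz": 1.4,"wx": 0,"wy": 0,"wz": 0,"gripper": 0.6},
    {"dx": 0,"dy": 0.1,"dz": 2.0,"wx": 0,"wy": 0,"wz": 0,"gripper": 0.6},
    {"dx": 0,"dy": 0.1,"dz": 2.4,"wx": 0,"wy": 0,"wz": 0,"gripper": 0.6},
    {"dx": 0,"dy": 0.1,"dz": 2.4,"wx": 0,"wy": 0,"wz": 0,"gripper": 0.6},
  ],
)

```text
time: 6.35
tool_pos: [537.7, 17.2, -2.9]
ee_rot: [-179.9, -0.0, 95.6]
wrist_force: [0.5, 0.5, -0.0]
finger_gap: 0.597
gripper_force: 0.0
```

servo_tool(
  targets=[
    {"dx": 0,"dy": 0,"dz": 0.3,"wx": 0,"wy": 0,"wz": 0,"gripper": 0.6},
    {"dx": 0,"dy": 0,"dz": 0.6,"wx": 0,"wy": 0,"wz": 0,"gripper": 0.6},
    {"dx": 0,"dy": 0,"dz": 0.6,"wx": 0,"wy": 0,"wz": 0,"gripper": 0.6},
  ],
)

```text
time: 6.65
tool_pos: [538.6, 17.1, -8.0]
ee_rot: [180.0, 0.0, 95.6]
wrist_force: [0.6, -0.3, 1.3]
finger_gap: 0.601
gripper_force: 0.6
```

```bash
cat > look.py <<'E'
from h import *
f=[]
for i in range(4):
    p=shot("side" if i%2 else "scene"); o=ctrl.get_obs(); f.append(np.r_[o["tool_pos"],o["wrist_force"]])
    for t in("key_top","cap"): print(i,t,lm(p,t))
print(o["time"],np.round(np.mean(f,0),1).tolist())
E
python3 look.py
```

```text
0 key_top [(0.86, [506.7, 14.9, 33.5])]
0 cap [(0.64, [559.6, 103.0, 18.9])]
1 key_top [(0.81, [506.5, 13.3, 36.7])]
1 cap [(0.5, [565.4, 100.3, 20.1])]
2 key_top [(0.73, [507.1, 15.0, 34.9]), (0.64, [562.0, -106.4, 5.1])]
2 cap [(0.63, [558.6, 101.4, 17.3])]
3 key_top [(0.56, [506.1, 15.8, 36.4])]
3 cap [(0.56, [567.2, 100.6, 22.0])]
7.15 [538.6, 17.0, -7.8, 0.8, -0.2, 0.9]
```

servo_tool(
  targets=[
    {"dx": 0,"dy": 0,"dz": 0.2,"wx": 0,"wy": 0,"wz": 0,"gripper": 0.6},
    {"dx": 0,"dy": 0,"dz": 0.5,"wx": 0,"wy": 0,"wz": 0,"gripper": 0.6},
    {"dx": 0,"dy": 0,"dz": 0.5,"wx": 0,"wy": 0,"wz": 0,"gripper": 0.6},
  ],
)

```text
time: 7.55
tool_pos: [538.6, 17.0, -13.3]
ee_rot: [180.0, 0.0, 95.6]
wrist_force: [1.0, 0.0, 2.0]
finger_gap: 0.6
gripper_force: 1.1
```

```bash
python3 look.py
```

```text
0 key_top []
0 cap [(0.49, [560.4, 100.7, 20.9]), (0.16, [558.7, -107.5, 3.7])]
1 key_top [(0.65, [508.3, 16.5, 32.8])]
1 cap []
2 key_top [(0.67, [559.8, -104.7, 0.8]), (0.54, [506.9, 15.5, 28.4])]
2 cap [(0.61, [559.4, 104.4, 20.5])]
3 key_top [(0.95, [505.9, 14.4, 30.4])]
3 cap []
8.05 [538.6, 17.0, -13.0, 1.0, -0.3, 2.1]
```

Contact is confirmed: 2 N, with the key about 4 mm down. Pressing the rest of the way to the stop.

servo_tool(
  targets=[
    {"dx": 0,"dy": 0,"dz": 0.3,"wx": 0,"wy": 0,"wz": 0,"gripper": 0.6},
    {"dx": 0,"dy": 0,"dz": 0.7,"wx": 0,"wy": 0,"wz": 0,"gripper": 0.6},
    {"dx": 0,"dy": 0,"dz": 1.0,"wx": 0,"wy": 0,"wz": 0,"gripper": 0.6},
    {"dx": 0,"dy": 0,"dz": 1.05,"wx": 0,"wy": 0,"wz": 0,"gripper": 0.6},
    {"dx": 0,"dy": 0,"dz": 1.05,"wx": 0,"wy": 0,"wz": 0,"gripper": 0.6},
    {"dx": 0,"dy": 0,"dz": 1.05,"wx": 0,"wy": 0,"wz": 0,"gripper": 0.6},
  ],
)

```text
time: 8.75
tool_pos: [538.7, 17.0, -20.1]
ee_rot: [179.9, 0.0, 95.6]
wrist_force: [-2.5, 0.8, 30.1]
finger_gap: 0.598
gripper_force: 16.0
```

```bash
python3 look.py
```

```text
0 key_top []
0 cap [(0.76, [566.2, 52.4, 21.2])]
1 key_top [(0.98, [504.3, 15.8, 25.3])]
1 cap [(0.68, [571.0, 52.6, 21.2])]
2 key_top [(0.81, [507.1, 14.4, 23.2])]
2 cap [(0.69, [565.8, 54.5, 18.2])]
3 key_top [(0.7, [507.2, 16.9, 23.5])]
3 cap [(0.72, [568.3, 53.8, 21.7])]
9.25 [538.7, 17.0, -20.1, -2.5, 0.8, 30.6]
```

The cap shot out and was trapped at dispenser x ≈ -48, and the key is at about 23–24 mm. I'll check the moment to be sure the key finger, not the chute finger on the floor, carries the load.

Run:
```python
from h import *
o=ctrl.get_obs()
t=np.array(o["tool_pos"])
for k in("ft_torque","wrist_force"): print(k,np.round(o[k],3))
print("at key finger M:",np.cross(np.array([506.,16,t[2]])-t,[0,0,30])/1000,"chute:",np.cross(np.array([569.,22,t[2]])-t,[0,0,30])/1000)
ims=[]
for n,(r,c) in {"side":((170,250),(240,340)),"scene":((115,215),(265,390))}.items():
    p=shot(n); ims.append(cv2.resize(p["img"][r[0]:r[1],c[0]:c[1],::-1],(400,320),interpolation=2))
p=shot("wrist"); w=cv2.resize(p["img"][20:340,120:520,::-1],(350,280))
cv2.imwrite("pics/f.png",np.vstack([np.hstack(ims),np.hstack([w,np.zeros((280,450,3),np.uint8)])]))
```

```text
ft_torque [-0.022  1.326 -0.067]
wrist_force [-2.735  0.965 30.822]
at key finger M: [-0.02988497  0.97944511  0.        ] chute: [ 0.15011503 -0.91055489  0.        ]
```

View pics/f.png

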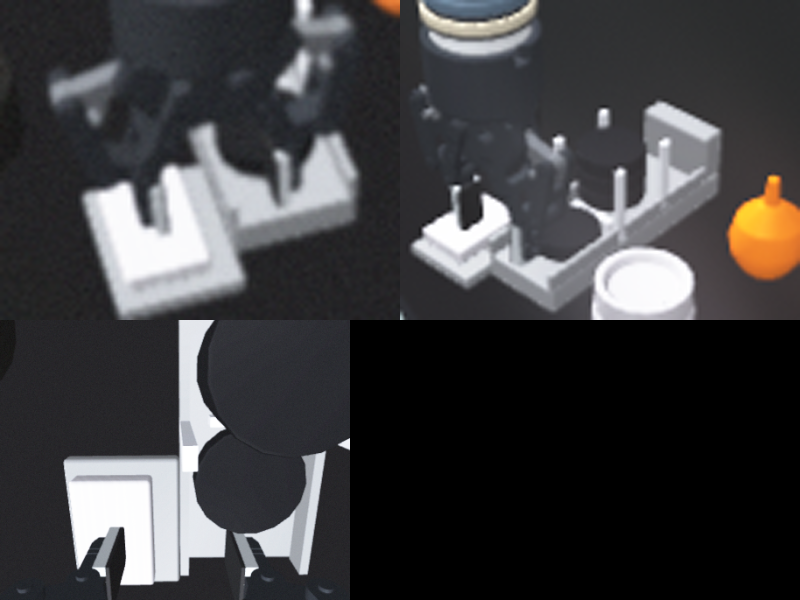

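The moment sign (+1.33 N m) puts all the load on the key finger, so the key is on its stop. The wrist view (lower left) shows the cap at (250,480) flat on the chute against the right finger at (240,540). I'll relax the push a little for margin, then verify.

servo_tool(
  targets=[
    {"dx": 0,"dy": 0,"dz": -0.1,"wx": 0,"wy": 0,"wz": 0,"gripper": 0.6},
    {"dx": 0,"dy": 0,"dz": -0.15,"wx": 0,"wy": 0,"wz": 0,"gripper": 0.6},
    {"dx": 0,"dy": 0,"dz": -0.15,"wx": 0,"wy": 0,"wz": 0,"gripper": 0.6},
    {"dx": 0,"dy": 0,"dz": -0.15,"wx": 0,"wy": 0,"wz": 0,"gripper": 0.6},
  ],
)

```text
time: 9.9
tool_pos: [538.6, 17.0, -19.9]
ee_rot: [180.0, 0.0, 95.6]
wrist_force: [-1.1, 0.0, 20.1]
finger_gap: 0.6
gripper_force: 11.0
```

```bash
python3 look.py
python3 - <<'E'
from h import *
o=ctrl.get_obs(); print(o["wrist_force"],o["ft_torque"])
F=np.array(o["wrist_force"])
if F[2]>10 and o["ft_torque"][1]>0.3: print("sign off",ctrl.sign_off())
E
```

```text
0 key_top [(0.51, [508.6, 15.5, 23.6])]
0 cap [(0.8, [565.1, 56.8, 19.6])]
1 key_top [(0.56, [505.3, 14.2, 24.8])]
1 cap [(0.44, [569.7, 54.1, 20.1])]
2 key_top [(0.65, [505.9, 14.6, 23.1])]
2 cap [(0.75, [569.0, 56.2, 20.8])]
3 key_top [(0.61, [507.4, 15.6, 25.3]), (0.44, [424.3, 108.0, 5.5])]
3 cap [(0.74, [569.4, 55.6, 20.4])]
10.4 [538.6, 17.0, -19.9, -1.5, -0.3, 21.5]
[-1.29044666  0.47661492 21.36199275] [-0.00555831  0.80226422 -0.07736765]
the job is handed in; nothing more can be done
sign off None
```

I handed the job in at about 10.4 s with the key pressed to its stop under one finger (about 20 N) and the cap trapped flat on the chute against the other finger, about 46 mm out of the magazine.

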